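Lock the filter cartridge into the fume filter unit

TASK

Fit the white filter cartridge into the round port of the bench-top filter unit: line its two orange lugs up with the two slots, push it in against the spring, and twist it clockwise (seen from above) fully home to the stop, in line with the green marks. Let go of it so that it stays locked by itself, and leave the tip box, the bottle and the tube rack where they stand.

Things in the scene. Friction and masses are not known exactly. Their poses are not given: they have to be found in the camera images.
- cartridge: White drum, 90 mm dia, 40 mm tall, upright on the bench, about 0.4 kg. Origin: centre of its underside, z up. Two identical orange lugs at its foot along +x and -x reach 56 mm from the axis; 8 mm thick (flush with the underside), 20 mm wide. On top a blue bar grip, 66 mm long along x (in line with the lugs), 20 mm wide, 40 to 72 mm above the origin. Same after a half turn.
- dock: Fixed round port of the filter unit, 148 mm dia, 48 mm tall, open upward. Origin: centre of its underside on the bench, z up. Blue-grey rim 40 to 48 mm above the origin, with a 98 mm round opening and two orange-edged, bevelled slots along +x and -x, 27 mm wide, out to 60 mm from the centre. Chamber below, floor at 26 mm. Control pod 100 x 62 mm, 58 mm tall, on the +y side, centre 98 mm out.
- pusher (a joint): Black round spring pusher, 60 mm dia, in the port's middle: 0 m = raised (top 40 mm above the dock's origin), 0.014 = on the floor; 6 N rising to 10 N. A cartridge just set in the slots stays up on it. Push its underside down to 26-31 mm above the origin: the lugs are then under the rim and can turn. Once turned and released, the spring lifts it to 32 mm, lugs against the rim; friction holds it.
- dock_lock (a point): Centre of a green mark on top of the rim, 63 mm from the dock's axis, 48 mm above the dock's origin, 60 degrees clockwise (seen from above) from the +x slot; a second mark lies opposite. At the solid stop the line of the lugs and bar points at the two marks. From the slots the cartridge turns only clockwise, 60 degrees.
- tip_box: Bystander: closed grey and blue box, 87 x 127 x 56 mm, origin at the centre of its underside.
- bottle: Bystander: amber bottle, 70 mm diameter, 140 mm tall, origin at the centre of its underside.
- rack: Bystander: white rack of capped tubes, 70 x 160 mm, 87 mm tall, origin at the centre of its underside.
Things that resemble listed ones, but are neither listed nor needed, are in the scene too. What is shaped like the cartridge but red or yellow is not meant.

How it is judged:
By the outcome, as a careful person would: the job done as asked, in the order asked, and still so for the second after the job is handed in, with the robot touching nothing.
It also fails if it takes over 50 s, if anything falls off the work surface, if the arm or the gripper's body presses on something with over 40 N, if the wrist force passes 120 N, or if a joint passes its speed limit or range.

ROBOT

A 6-joint arm with a two-finger parallel gripper is mounted at the origin on the work surface. World frame = base frame: x ahead of the robot, y to its left, z up, the work surface at z = 0. Lengths are in mm, angles in rad, forces in N, time in s.
With the tool pointing down it reaches from about 275 to 750 mm from the base axis. Payload 10.2 kg.
Tool frame: the origin (TCP) lies at the very end of the fingers, on their centre line; the grasp point (between the pads) lies 19 mm behind it (ctrl.tcp_to_grasp is the distance from the TCP to the grasp point, in mm); z points along the fingers, x is the direction in which the jaws open and shut, and the axes are right-handed (so a half turn about z gives the same grasp; the last joint's range is limited). The gripper opens to 85 mm and grips with 20 to 120 N. Pads are 22 mm wide; open, the fingers measure 114 mm over their backs; the gripper's body (76 mm by 85 mm) begins 54 mm behind the grasp point. The pads swing forward as they close: fully open they stand 13 mm farther back than shut.
Start: joints at [-1.356, 0.313, 1.498, -0, 1.331, -0.223], TCP at [222.561, -475.497, 231.294] pointing down, gripper open.
Joint ranges: [-2.94, 2.94], [-0.97, 2.17], [0.19, 2.56], [-1.23, 4.37], [0.02, 3.11], [-2.88, 2.88]. Speed limits (rad/s): [2.39, 2.39, 3.01, 3.14, 3.14, 3.14].

INTERFACE

Orientations are given as a unit quaternion [w, x, y, z].
In Python, from rig import monitor, vision, order, ctrl gives the robot as it stands. The module is installed in compiled form; this text tells all that it offers.
- The arm moves only by the shell command python3 -m pendant 'ROWS' [FORCE]. ROWS is JSON, a list that holds one entry, the list of rows, each a list of 5 numbers: the closure, from -1 (fully open) to 1 (shut), then the shift along the world's x, y, z in m, then the turn about the world's z in degrees. In form: [[[fingers, dx, dy, dz, spin], ...]]. A call has 1 to 20 rows; each row is the pose to reach, as a shift and turn from the pose commanded when the call began; what a row does not reach only later rows make up. A row lasts 1/10 s, in which the tool goes at most 50 mm and 8.59 degrees, less where a joint would pass 70% of its speed; a pose out of reach is approached as far as the arm can. A call with a gripper value outside its range is refused whole. The fingers move at their own pace and stop on an object; FORCE is the grip in N (left out, the last holds). Time passes only in rows, so rows that repeat a pose let the fingers close. It gives the time, the measured TCP pose, the force and the opening at its end, in the units of the state.
- monitor.sense(): the state, without advancing time (a new reading comes with each control period).
- vision.capture(name): name is "scene" or "top" or "wrist"; returns (picture, depth): 480x640x3 uint8, red, green, blue; 480x640 float32, mm along the optical axis (not along the pixel's ray), 0 where there is no reading.
- vision.camera_info(name): a dict with "fov_y" (degrees; the focal length in pixels is half the picture's height over the tangent of half this angle, whatever the lens; pixels are square), "cx", "cy" (the principal point, pixels), "R" (3x3) and "t" (3): a world point X has camera coordinates R X + t; the wrist camera has in their place "hand_eye" (4x4, takes a point from camera to tool coordinates, whose origin is the TCP and whose axes are the tool frame's). Camera axes: x right, y down, z forward; pixel columns grow to the right and rows downward; lengths in mm; the calibration is good to about 2 mm. The wrist camera is an equidistant fisheye: a pixel r from the principal point sees the ray r / f radians off the axis. A picture is of the moment at which its call begins: read the wrist's pose just before it. camera_info takes no time and is no camera call.
- order.finish_job(): hands the job in, once; it reports no verdict.
The state is a dict: "time_s": time; "joints": joint angles; "dq": joint speeds; "tau": joint torques, N m; "eef_pos": TCP position; "ee_rot": TCP orientation; "force": force on the tool from outside, world axes, zero at the start; "wrist_torque": the same for the moment, N m; "grip_width": opening from 0.0 (shut) to 1.0 (fully open).
Only numpy, scipy, OpenCV 4.12 (cv2) and the standard library are available. Lean on these libraries where they do the work, as an engineer would, in place of code of your own. Each camera call takes 0.05 s, during which the arm holds its last target.

## Working session

There is one attempt and no reset: what is moved stays moved. The work goes in short steps, Python scripts to look and compute and a shell command to move; the robot and the scene stay as the last step left them, time stands still between calls to the robot, and variables do not carry over. Pictures are saved under pics/ and viewed, and the job is handed in when it is done.

```bash
mkdir -p pics
python3 - <<'E'
from rig import monitor, vision
import cv2, numpy as np
s=monitor.sense(); print(s)
for n in ["scene","top"]:
    p,d=vision.capture(n); cv2.imwrite(f"pics/{n}0.png",p[:,:,::-1]); np.save(f"{n}0.npy",d); np.save(f"{n}0_rgb.npy",p)
    print(n,vision.camera_info(n))
print(vision.camera_info("wrist"))
E
```

```text
{'time_s': 0.0, 'joints': array([-1.35638937e+00,  3.13439838e-01,  1.49842899e+00,  1.00267216e-05,
        1.33101876e+00, -2.23396188e-01]), 'dq': array([ 0.00011447, -0.00073687, -0.00026529,  0.00083923, -0.00023669,
        0.00073815]), 'tau': array([-1.98078909e-03, -4.12275267e+01, -2.59742135e+01, -3.27218886e-04,
        4.15966962e-03,  3.49137338e-05]), 'eef_pos': array([ 222.51092805, -475.22912183,  230.74332917]), 'ee_rot': array([-4.63307327e-04,  8.43785540e-01, -5.36680113e-01, -4.52305869e-04]), 'force': array([-0.05459547, -0.27001861,  0.13875759]), 'wrist_torque': array([ 0.00848451, -0.00849088,  0.01421872]), 'grip_width': 1.0017007459165579}
scene {'fov_y': 44.582109153857, 'cx': 318.476171286959, 'cy': 246.76264695260565, 'R': array([[-0.87949322,  0.47582338,  0.00915387],
       [ 0.29552677,  0.56111454, -0.77318458],
       [-0.37303567, -0.67730538, -0.63411498]]), 't': array([ 482.23510363, -109.27462208, 1717.49244175])}
top {'fov_y': 42.48063995749917, 'cx': 318.1463399013617, 'cy': 235.66763381426202, 'R': array([[-0.0030773 , -0.99999128,  0.00282487],
       [-0.99030224,  0.0026551 , -0.13890434],
       [ 0.13889563, -0.00322493, -0.99030177]]), 't': array([   3.46969784,  565.0880031 , 1733.22359384])}
{'fov_y': 65.70646984690485, 'cx': 313.1072738055617, 'cy': 233.39886291899901, 'hand_eye': array([[ 9.99999958e-01, -2.23686900e-04, -1.85626841e-04,
        -4.39608344e-01],
       [ 2.71180916e-04,  9.47859405e-01,  3.18688679e-01,
        -8.36684337e+01],
       [ 1.04661665e-04, -3.18688716e-01,  9.47859426e-01,
        -1.43163454e+02],
       [ 0.00000000e+00,  0.00000000e+00,  0.00000000e+00,
         1.00000000e+00]])}
```

View pics/scene0.png

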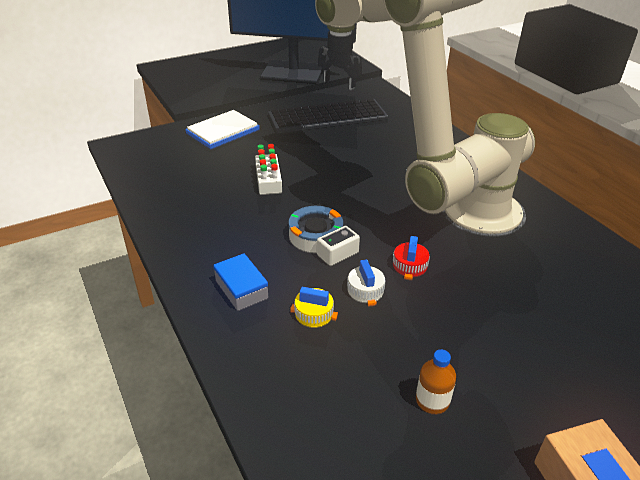

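View pics/top0.png

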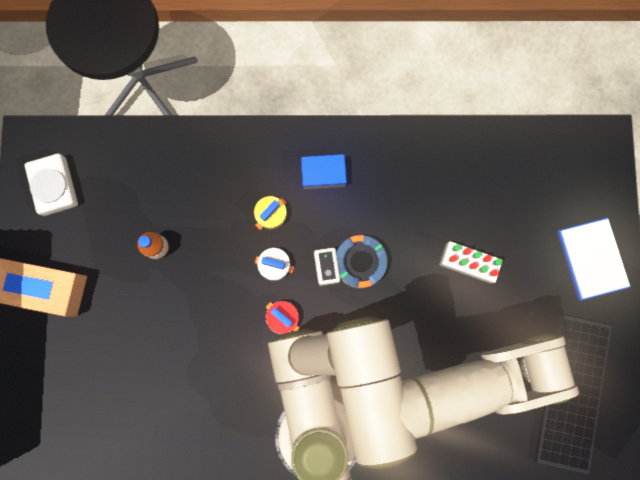

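The cartridge-shaped things in the top view are yellow at (270,212), white at (273,263) and red at (282,317). The white one fits the description. The dock is at (361,261), with its orange slots above and below. I'll confirm this in an enlarged crop and measure.

```bash
cat > h.py <<'E'
import numpy as np, cv2
from rig import vision
def world(name,uv,d=None,z=None):
    c=vision.camera_info(name); f=240/np.tan(np.radians(c["fov_y"]/2))
    R=np.array(c["R"]);t=np.array(c["t"])
    uv=np.atleast_2d(uv).astype(float)
    r=np.c_[(uv[:,0]-c["cx"])/f,(uv[:,1]-c["cy"])/f,np.ones(len(uv))]
    if z is None: return (r*np.asarray(d).reshape(-1,1)-t)@R
    o=-R.T@t; w=r@R
    return o+w*((z-o[2])/w[:,2])[:,None]
def blobs(rgb,lo,hi,minA=6):
    hsv=cv2.cvtColor(rgb,cv2.COLOR_RGB2HSV)
    m=cv2.inRange(hsv,lo,hi)
    n,l,st,ce=cv2.connectedComponentsWithStats(m)
    return [(st[i,4],ce[i],l==i) for i in range(1,n) if st[i,4]>=minA]
COL=dict(orange=((8,150,130),(18,255,255)),green=((60,100,60),(85,255,255)),blue=((104,170,80),(118,255,255)))
E
python3 - <<'E'
from h import *
p=np.load("top0_rgb.npy");d=np.load("top0.npy")
cv2.imwrite("pics/crop0.png",cv2.resize(p[190:340,230:410,::-1],None,fx=4,fy=4,interpolation=cv2.INTER_CUBIC))
for n,(lo,hi) in COL.items():
    for a,c,m in blobs(p,lo,hi):
        if 230<c[0]<410 and 190<c[1]<340:
            v,u=np.nonzero(m); w=world("top",np.c_[u,v],d[m])
            print(n,a,c.round(1),np.median(w,0).round(1), w.mean(0).round(1))
E
```

```text
orange 20 [283.  200.8] [672.6 104.1  10. ] [671.9 104.7  15.2]
orange 29 [258.4 226.1] [598.4 177.1   8.4] [598.4 176.5   7.3]
orange 68 [357.  237.9] [ 557.1 -109.1   48.7] [ 553.8 -107.2   73.6]
orange 16 [255.9 259.7] [499.9 182.6   7.4] [499.7 182.9   6.4]
orange 25 [291.3 269. ] [472.3  80.7   7.8] [472.3  80.    7.1]
orange 67 [364.4 283.5] [ 425.9 -127.5   48.3] [ 427.1 -128.5   47. ]
orange 23 [268.7 305.1] [368.3 143.8   8.2] [365.7 138.7  87.3]
orange 24 [296.  328.2] [302.8  65.8  11.3] [302.5  65.2  30.3]
green 24 [378.1 246.7] [ 531.2 -168.7   49.4] [ 531.6 -168.9   49.3]
green 6 [325.  255.5] [505.2 -17.2  64.3] [505.1 -17.2  65. ]
green 24 [343.8 274.3] [453.9 -70.8  46.6] [453.2 -70.5  47.4]
blue 8 [267.5 215.5] [619.  145.3  70.7] [618.4 145.   72.7]
```

View pics/crop0.png

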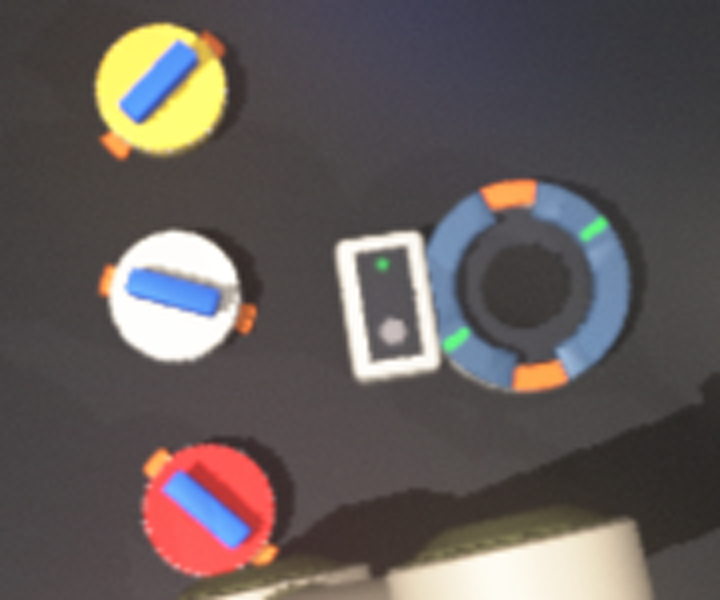

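The crop confirms it: white drum at crop (173,295), two orange lugs and a blue bar. The dock centre is about (492,-119), with its slots at about 8.4° and its marks at about -51.6°. The cartridge is at about (486,131) with its bar at about 75°. I'll move above it with the jaws across the bar.

```bash
python3 -m pendant '[[[-1,0.13,0.3,0.02,25],[-1,0.13,0.3,0.02,25],[-1,0.13,0.3,0.02,25],[-1,0.13,0.3,0.02,25],[-1,0.264,0.606,0.02,50],[-1,0.264,0.606,0.02,50],[-1,0.264,0.606,0.02,50],[-1,0.264,0.606,0.02,50],[-1,0.264,0.606,0.02,50],[-1,0.264,0.606,0.02,50],[-1,0.264,0.606,0.02,50],[-1,0.264,0.606,0.02,50],[-1,0.264,0.606,0.02,50],[-1,0.264,0.606,0.02,50],[-1,0.264,0.606,0.02,50],[-1,0.264,0.606,0.02,50],[-1,0.264,0.606,0.02,50],[-1,0.264,0.606,0.02,50]]]'
python3 - <<'E'
from rig import monitor,vision
import cv2,numpy as np
s=monitor.sense();print(s["time_s"],s["joints"].round(3),s["eef_pos"].round(1),s["ee_rot"].round(4))
p,d=vision.capture("wrist");cv2.imwrite("pics/w1.png",p[:,:,::-1]);np.savez("w1.npz",p=p,d=d,pos=s["eef_pos"],q=s["ee_rot"])
E
```

```text
time_s: 1.9
eef_pos: [486.4, 129.3, 251.5]
ee_rot: [0.0, 0.991, -0.131, 0.0]
force: [-0.2, 0.2, -0.6]
grip_width: 1.0
1.9 [ 0.027  0.25   1.527 -0.     1.364  0.289] [486.4 129.3 251.5] [ 0.000e+00  9.914e-01 -1.307e-01  1.000e-04]
```

View pics/w1.png

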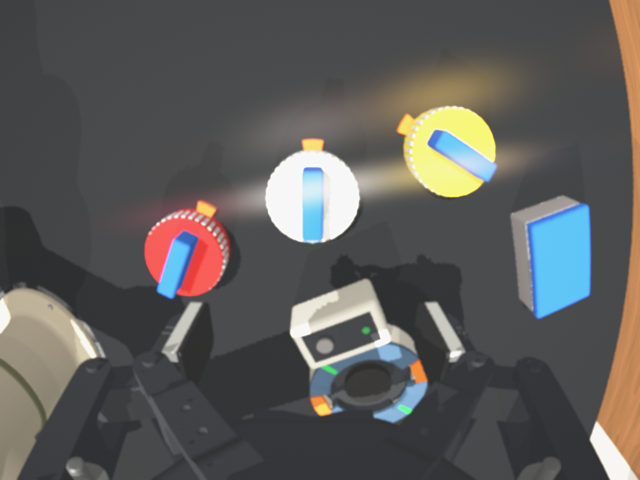

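The wrist view shows the white cartridge at (312,197) with its bar vertical between the jaws, and the dock at (368,385). Next I'll measure both in this picture.

```bash
cat >> h.py <<'E'
from scipy.spatial.transform import Rotation as Rot
def wworld(uv,d,pos,q):
    c=vision.camera_info("wrist"); f=240/np.tan(np.radians(c["fov_y"]/2))
    uv=np.atleast_2d(uv).astype(float); x=uv[:,0]-c["cx"];y=uv[:,1]-c["cy"]
    r=np.hypot(x,y)+1e-9; th=r/f
    ray=np.c_[np.tan(th)*x/r,np.tan(th)*y/r,np.ones(len(r))]*np.asarray(d).reshape(-1,1)
    H=np.array(c["hand_eye"]); pt=ray@H[:3,:3].T+H[:3,3]
    return Rot.from_quat(np.r_[q[1:],q[0]]).apply(pt)+pos
E
python3 - <<'E'
from h import *
D=np.load("w1.npz");p=D["p"];d=D["d"]
v,u=np.mgrid[:480,:640]
W=wworld(np.c_[u.ravel(),v.ravel()],d.ravel(),D["pos"],D["q"]).reshape(480,640,3)
# bar top
b=(d>0)&(np.hypot(u-312,v-197)<50)
z=W[...,2]
m=b&(z>66)&(z<80)
P=W[m]; rect=cv2.minAreaRect(P[:,:2].astype(np.float32)); print("bar top",m.sum(),P[:,2].mean(),rect)
m=b&(z>34)&(z<46); P=W[m]; print("drum top",cv2.minEnclosingCircle(P[:,:2].astype(np.float32)),P[:,2].mean())
for n in ["orange","green"]:
    for a,c,mm in blobs(p,*COL[n],minA=15): print(n,a,c.round(0),np.median(W[mm],0).round(1))
E
```

```text
bar top 1590 72.15575189810791 ((486.6490478515625, 129.82347106933594), (65.5433120727539, 20.177488327026367), 74.54850769042969)
drum top ((486.3656921386719, 129.52098083496094), 46.367164611816406) 40.36795963937514
orange 54 [403. 124.] [597.6 177.9   1.5]
orange 89 [206. 208.] [368.5 143.6   7.4]
orange 224 [418. 371.] [ 556.  -107.1   48.5]
orange 159 [319. 403.] [ 426.8 -120.6   48.3]
green 46 [366. 330.] [506.  -18.7  61.2]
green 87 [330. 369.] [454.3 -71.4  49. ]
green 84 [405. 409.] [ 531.2 -168.9   48.9]
```

```bash
python3 -m pendant '[[[-1,0,0,-0.1,0],[-1,0,0,-0.1,0],[-1,0,0,-0.15,0],[-1,0,0,-0.18,0],[-1,0,0,-0.205,0],[-1,0,0,-0.205,0],[-1,0,0,-0.205,0],[1,0,0,-0.205,0],[1,0,0,-0.205,0],[1,0,0,-0.205,0],[1,0,0,-0.205,0],[1,0,0,-0.205,0],[1,0,0,-0.205,0],[1,0,0,-0.205,0],[1,0,0,-0.205,0],[1,0,0,-0.205,0]]]' 80
```

```text
time_s: 3.55
eef_pos: [486.7, 130.5, 46.7]
ee_rot: [-0.0, 0.992, -0.13, 0.0]
force: [-3.0, 0.1, 6.0]
grip_width: 0.222
```

```bash
python3 -m pendant '[[[1,0,0,0.04,0],[1,0,0,0.08,0],[1,0,0,0.1,0],[1,0,-0.04,0.1,-8],[1,0.002,-0.08,0.1,-16],[1,0.003,-0.12,0.1,-24],[1,0.004,-0.16,0.1,-32],[1,0.005,-0.2,0.1,-40],[1,0.006,-0.22,0.1,-48],[1,0.007,-0.24,0.1,-56],[1,0.007,-0.25,0.1,-62],[1,0.007,-0.25,0.1,-66.7],[1,0.007,-0.25,0.1,-66.7],[1,0.007,-0.25,0.1,-66.7],[1,0.007,-0.25,0.1,-66.7]]]'
python3 - <<'E'
from h import *
from rig import monitor
s=monitor.sense();print(s["joints"].round(3),s["eef_pos"].round(2),s["ee_rot"].round(4),s["force"].round(1))
p,d=vision.capture("wrist");cv2.imwrite("pics/w2.png",p[:,:,::-1]);np.savez("w2.npz",p=p,d=d,pos=s["eef_pos"],q=s["ee_rot"])
p,d=vision.capture("top");np.savez("t2.npz",p=p,d=d)
cv2.imwrite("pics/t2.png",cv2.resize(p[190:340,270:450,::-1],None,fx=4,fy=4,interpolation=cv2.INTER_CUBIC))
p,d=vision.capture("scene");np.savez("s2.npz",p=p,d=d)
cv2.imwrite("pics/s2.png",cv2.resize(p[130:290,230:430,::-1],None,fx=4,fy=3.75,interpolation=cv2.INTER_CUBIC))
E
```

```text
time_s: 5.05
eef_pos: [493.4, -119.2, 146.0]
ee_rot: [0.0, 0.758, -0.653, -0.0]
force: [-0.7, -0.6, -4.1]
grip_width: 0.218
[-0.468  0.361  1.668  0.     1.114  0.954] [ 493.41 -119.16  146.03] [ 1.000e-04  7.576e-01 -6.528e-01 -3.000e-04] [-0.7 -0.6 -4.1]
```

View pics/w2.png

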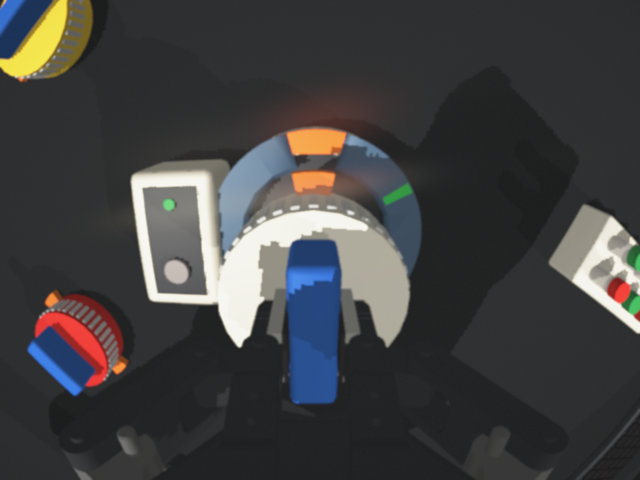

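View pics/s2.png

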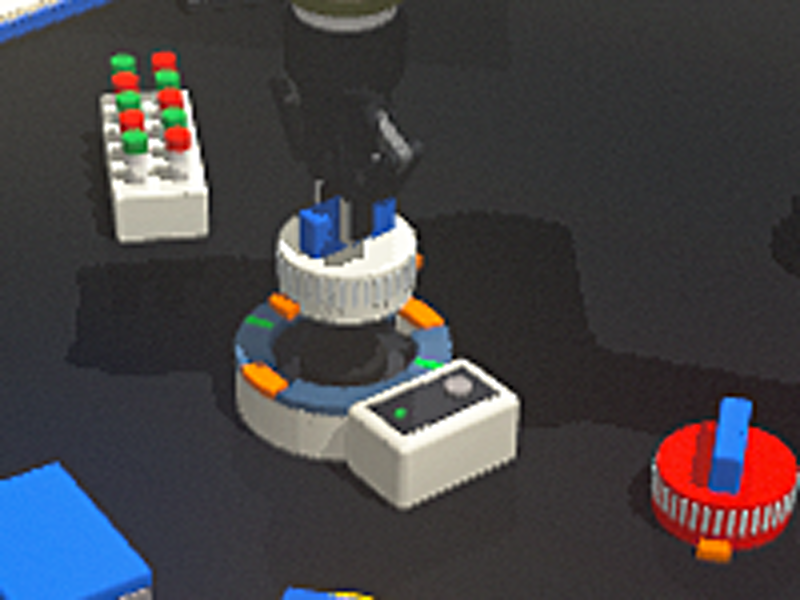

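View pics/t2.png

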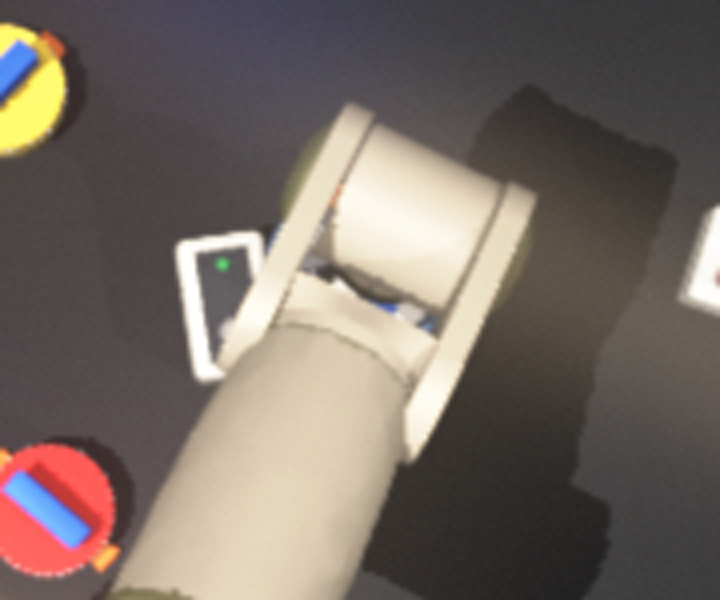

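The wrist view shows the front lug at (313,180) just short of the front slot at (317,140). I'll measure both in this one picture, so that calibration errors cancel.

Run:
```python
from h import *
from scipy.optimize import least_squares
D=np.load("w2.npz");p=D["p"];d=D["d"]
v,u=np.mgrid[:480,:640]
W=wworld(np.c_[u.ravel(),v.ravel()],d.ravel(),D["pos"],D["q"]).reshape(480,640,3)
z=W[...,2]
for n in ["orange","green"]:
    for a,c,mm in blobs(p,*COL[n],minA=15):
        P=W[mm]; print(n,a,c.round(0),np.median(P,0).round(1),"minrect",[np.round(x,1) for x in cv2.minAreaRect(P[:,:2].astype(np.float32))])
# dock outer edge: rim-level points farthest
hsv=cv2.cvtColor(p,cv2.COLOR_RGB2HSV)
near=(np.hypot(W[...,0]-492,W[...,1]+120)<85)&(abs(z-48)<2.5)
P=W[near];a=np.degrees(np.arctan2(P[:,1]+120,P[:,0]-492.5));r=np.hypot(P[:,0]-492.5,P[:,1]+120)
E=[];A=[]
for k in range(-180,180,3):
    s=(a>=k)&(a<k+3)
    if s.sum()>5 and not (75<k<125):
        i=np.argmax(np.where(s,r,0));E.append(P[i,:2]);A.append((k,r[i].round(1)))
E=np.array(E);f=least_squares(lambda x:np.hypot(E[:,0]-x[0],E[:,1]-x[1])-x[2],[492,-120,74],loss="soft_l1");print("rim circle",f.x,len(E),np.abs(f.fun).mean()); print(A[0],A[-1])
# bar top, drum edge
m=(z>166)&(z<180)&(np.hypot(W[...,0]-493,W[...,1]+120)<45)
print("bar z",np.median(z[m]),cv2.minAreaRect(W[m][:,:2].astype(np.float32)))
m=(abs(z-141)<3)&(np.hypot(W[...,0]-493,W[...,1]+120)<60)
P=W[m];print("drumtop z",np.median(P[:,2]));a=np.degrees(np.arctan2(P[:,1]+120,P[:,0]-492.5));r=np.hypot(P[:,0]-492.5,P[:,1]+120)
E=[]
for k in range(-80,100,3):
    s=(a>=k)&(a<k+3)
    if s.sum()>5:
        i=np.argmax(np.where(s,r,0))
        if r[i]>40:E.append(P[i,:2])
E=np.array(E);f=least_squares(lambda x:np.hypot(E[:,0]-x[0],E[:,1]-x[1])-45,[492,-120],loss="soft_l1");print("drum circle",f.x,len(E),np.abs(f.fun).mean())
```

```text
orange 18 [22. 80.] [591.4 169.9   7.1] minrect [array([584.5,  37.7]), array([288. ,   2.8]), np.float64(87.1)]
orange 1279 [316. 141.] [ 558.1 -110.1   48.5] minrect [array([ 562.4, -109.7]), array([28. , 37.2]), np.float64(18.5)]
orange 688 [312. 179.] [ 543.6 -110.   107.8] minrect [array([ 548.7, -108.6]), array([50.7, 20.6]), np.float64(27.4)]
orange 125 [ 51. 300.] [369.  142.3   8.4] minrect [array([463.2,  25.7]), array([ 10.9, 346.7]), np.float64(38.8)]
orange 123 [119. 367.] [302.1  64.7   8.4] minrect [array([430.7, -12.8]), array([ 11., 345.]), np.float64(59.1)]
green 322 [397. 194.] [ 531.9 -169.7   48.9] minrect [array([ 555.7, -143.3]), array([82.1, 21. ]), np.float64(47.2)]
green 90 [169. 204.] [506.4 -19.6  61.5] minrect [array([506.2, -19.3]), array([7. , 7.3]), np.float64(9.4)]
green 228 [634. 258.] [ 525.4 -378.2   83.6] minrect [array([ 554.4, -248.6]), array([287.9,  17.1]), np.float64(78.0)]
green 242 [632. 303.] [ 485.8 -398.4   87. ] minrect [array([ 532.9, -260.3]), array([319.9,  16.2]), np.float64(71.5)]
rim circle [ 492.06641267 -119.8712527    74.42149863] 61 0.476599991525554
(-105, np.float64(74.6)) (75, np.float64(73.0))
bar z 171.67617659298156 ((492.7546691894531, -115.4642105102539), (43.644474029541016, 66.98516082763672), 79.81653594970703)
drumtop z 139.8090281225585
drum circle [ 491.72698031 -118.41717716] 60 0.21799885520200846
```

```bash
python3 -m pendant '[[[1,0.0005,-0.0015,-0.015,0],[1,0.0005,-0.0015,-0.03,0],[1,0.0005,-0.0015,-0.04,0],[1,0.0005,-0.0015,-0.047,0],[1,0.0005,-0.0015,-0.052,0],[1,0.0005,-0.0015,-0.055,0],[1,0.0005,-0.0015,-0.056,0],[1,0.0005,-0.0015,-0.056,0]]]'
python3 - <<'E'
from h import *
from rig import monitor
s=monitor.sense();print(s["eef_pos"].round(2),s["ee_rot"].round(4),s["force"].round(1),s["wrist_torque"].round(2))
p,d=vision.capture("wrist");cv2.imwrite("pics/w3.png",p[:,:,::-1])
E
```

```text
time_s: 6.0
eef_pos: [494.2, -121.1, 90.5]
ee_rot: [-0.0, 0.757, -0.654, 0.0]
force: [0.2, 0.5, -5.4]
grip_width: 0.22
[ 494.2  -121.06   90.48] [-1.000e-04  7.569e-01 -6.535e-01  2.000e-04] [ 0.2  0.5 -5.4] [ 0.03 -0.01  0.03]
```

View pics/w3.png

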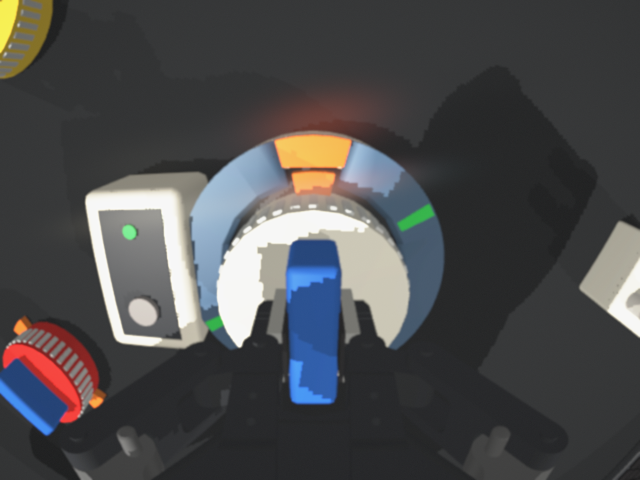

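The lug (313,181) is centred in the slot (313,150), and there is no contact force. Next I'll push down.

```bash
python3 -m pendant '[[[1,0,0,-0.003,0],[1,0,0,-0.006,0],[1,0,0,-0.009,0],[1,0,0,-0.012,0],[1,0,0,-0.014,0],[1,0,0,-0.016,0],[1,0,0,-0.016,0],[1,0,0,-0.016,0]]]' 100
python3 - <<'E'
from h import *
from rig import monitor
s=monitor.sense();print(s["eef_pos"].round(2),s["ee_rot"].round(4),s["force"].round(1),s["wrist_torque"].round(2))
p,d=vision.capture("wrist");cv2.imwrite("pics/w4.png",p[:,:,::-1])
E
```

```text
time_s: 6.85
eef_pos: [494.4, -121.1, 74.5]
ee_rot: [-0.0, 0.757, -0.654, 0.0]
force: [0.2, 0.3, 4.6]
grip_width: 0.218
[ 494.35 -121.13   74.55] [-1.000e-04  7.569e-01 -6.535e-01  4.000e-04] [0.2 0.3 4.6] [ 0.05 -0.15  0.02]
```

View pics/w4.png

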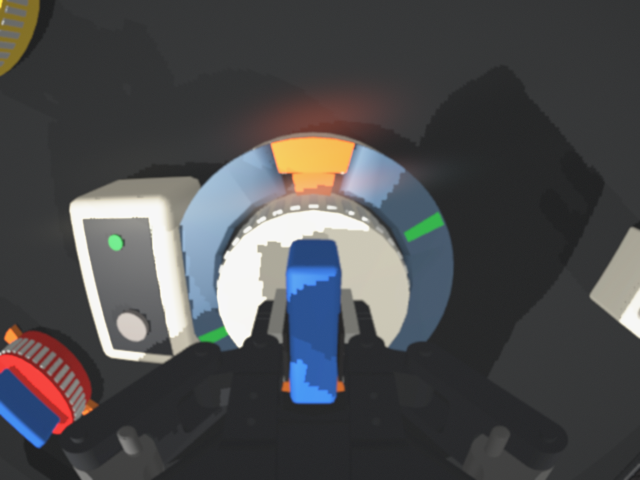

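The spring reaction is about 10 N and the underside is at about 28 mm, inside the turning window. Now I'll twist clockwise.

```bash
python3 -m pendant '[[[1,0,0,0,-4],[1,0,0,0,-8],[1,0,0,0,-12],[1,0,0,0,-16],[1,0,0,0,-20],[1,0,0,0,-24],[1,0,0,0,-28],[1,0,0,0,-32],[1,0,0,0,-36],[1,0,0,0,-40],[1,0,0,0,-44],[1,0,0,0,-48],[1,0,0,0,-51],[1,0,0,0,-54]]]'
python3 - <<'E'
from rig import monitor
import numpy as np
s=monitor.sense();q=s["ee_rot"];print(np.degrees(2*np.arctan2(q[2],q[1])),s["eef_pos"].round(2),s["force"].round(1),s["wrist_torque"].round(2))
E
```

```text
time_s: 8.3
eef_pos: [494.1, -121.3, 74.5]
ee_rot: [-0.0, -0.377, 0.926, -0.0]
force: [0.7, -0.3, 4.0]
grip_width: 0.212
224.27868217421764 [ 494.13 -121.26   74.49] [ 0.7 -0.3  4. ] [-0.16  0.06  0.06]
```

```bash
python3 -m pendant '[[[1,0,0,0,-1.5],[1,0,0,0,-3],[1,0,0,0,-4.5],[1,0,0,0,-6],[1,0,0,0,-7],[1,0,0,0,-8],[1,0,0,0,-8]]]'
python3 - <<'E'
from h import *
from rig import monitor
s=monitor.sense();q=s["ee_rot"];print(np.degrees(2*np.arctan2(q[2],q[1]))-360,s["eef_pos"].round(2),s["force"].round(1),s["wrist_torque"].round(2))
p,d=vision.capture("wrist");cv2.imwrite("pics/w5.png",p[:,:,::-1])
E
```

```text
time_s: 9.0
eef_pos: [492.7, -122.0, 74.3]
ee_rot: [-0.002, -0.314, 0.949, -0.001]
force: [-7.5, -7.8, 8.1]
grip_width: 0.213
-143.33959239373456 [ 492.71 -122.02   74.3 ] [-7.5 -7.8  8.1] [-1.33  1.67  2.08]
```

View pics/w5.png

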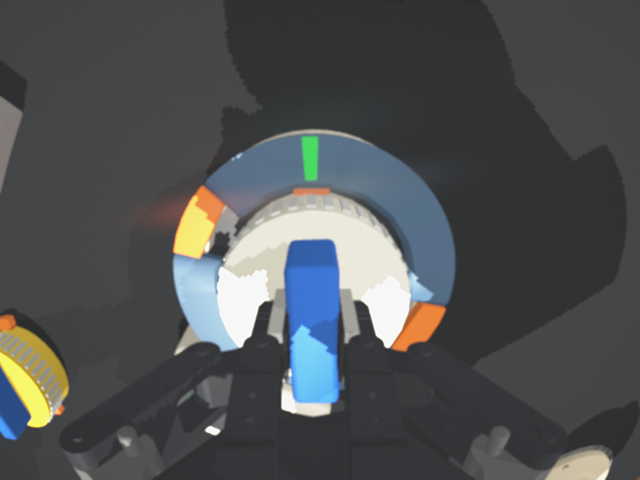

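The stop is reached: the twist torque rose to 2 N m, and the bar (312) lines up with the green mark (310,158). I'll ease up so the spring seats the lugs under the rim, then open.

```bash
python3 -m pendant '[[[1,0,0,0.002,0],[1,0,0,0.004,0],[1,0,0,0.004,0.7],[1,0,0,0.004,0.7],[0.5,0,0,0.004,0.7],[0.3,0,0,0.004,0.7],[0,0,0,0.004,0.7],[-1,0,0,0.004,0.7],[-1,0,0,0.004,0.7],[-1,0,0,0.004,0.7],[-1,0,0,0.004,0.7],[-1,0,0,0.004,0.7]]]' 20
python3 - <<'E'
from h import *
from rig import monitor
s=monitor.sense();q=s["ee_rot"];print(np.degrees(2*np.arctan2(q[2],q[1]))-360,s["eef_pos"].round(2),s["force"].round(1),s["wrist_torque"].round(2),s["grip_width"])
E
python3 -m pendant '[[[-1,0,0,0.03,0],[-1,0,0,0.06,0],[-1,0,0,0.1,0],[-1,0,0,0.14,0],[-1,0,0,0.14,0],[-1,0,0,0.14,0]]]'
python3 - <<'E'
from h import *
from rig import monitor
s=monitor.sense()
p,d=vision.capture("wrist");cv2.imwrite("pics/w6.png",p[:,:,::-1])
np.savez("w6.npz",p=p,d=d,pos=s["eef_pos"],q=s["ee_rot"])
E
```

```text
time_s: 10.25
eef_pos: [494.1, -121.0, 78.3]
ee_rot: [0.0, -0.318, 0.948, -0.0]
force: [-0.6, 0.6, -1.4]
grip_width: 1.0
-142.91642695076396 [ 494.08 -120.97   78.31] [-0.6  0.6 -1.4] [0.01 0.03 0.06] 1.0000146821674587
time_s: 10.85
eef_pos: [494.1, -121.0, 218.6]
ee_rot: [0.0, -0.318, 0.948, -0.0]
force: [-0.2, 0.3, -0.3]
grip_width: 1.003
```

View pics/w6.png

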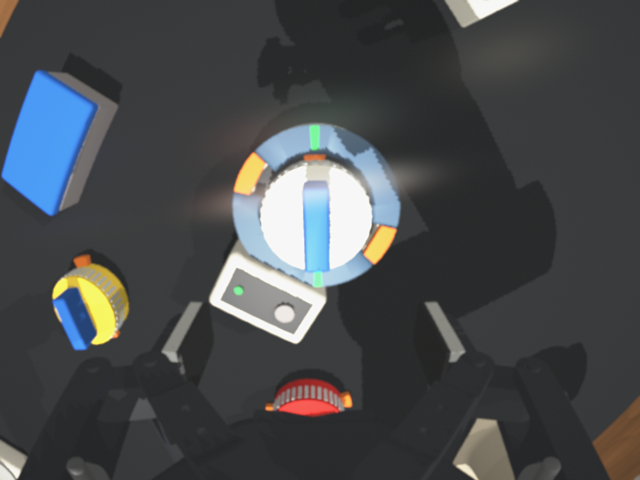

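The wrist view shows the bar (317,225) lying on the line between the green marks (315,138) and (317,279). I'll measure the angles and heights.

Run:
```python
from h import *
D=np.load("w6.npz");p=D["p"];d=D["d"]
v,u=np.mgrid[:480,:640]
W=wworld(np.c_[u.ravel(),v.ravel()],d.ravel(),D["pos"],D["q"]).reshape(480,640,3);z=W[...,2]
b=np.hypot(u-317,v-220)<60
m=b&(z>96);P=W[m];r=cv2.minAreaRect(P[:,:2].astype(np.float32));print("bar z",np.median(P[:,2]),r)
c=P[:,:2]-P[:,:2].mean(0);e=np.linalg.svd(c,full_matrices=False)[2][0];print("bar ang",np.degrees(np.arctan2(e[1],e[0])))
m=b&(abs(z-72)<6);print("drum top z",np.median(z[m]))
G=[]
for a,cc,mm in blobs(p,*COL["green"],minA=20):
    g=W[mm].mean(0);print("green",cc.round(0),g.round(1));
    if abs(g[2]-48)<4:G.append(g)
if len(G)==2:
    q=G[0]-G[1];print("mark ang",np.degrees(np.arctan2(q[1],q[0])),(G[0]+G[1])/2)
m=b&(abs(z-48)<2);print("rim z",np.median(z[m]))
```

```text
bar z 104.34733224408961 ((508.2155456542969, -139.36521911621094), (20.449304580688477, 117.58856964111328), 38.245872497558594)
bar ang 128.37509104017326
drum top z 72.5296011458845
green [314. 137.] [ 531.9 -169.6   49. ]
green [317. 278.] [452.3 -69.2  49. ]
green [238. 290.] [506.2 -19.6  61.2]
mark ang -51.58573661295395 [ 492.12609675 -119.37519446   49.00470546]
rim z 48.37531690139508
```

Run:
```python
from h import *
from rig import monitor,order
p,d=vision.capture("scene");cv2.imwrite("pics/s7.png",p[:,:,::-1])
a=np.load("scene0_rgb.npy").astype(int)
for n,(u0,v0,u1,v1) in dict(tip=(205,245,275,310),bottle=(410,345,462,415),rack=(250,140,290,198)).items():
    print(n,np.abs(p[v0:v1,u0:u1].astype(int)-a[v0:v1,u0:u1]).mean().round(2))
s=monitor.sense();print(s["time_s"],s["force"].round(1))
```

```text
tip 1.87
bottle 2.78
rack 2.95
10.95 [ 0.  -0.5 -0.7]
```

View pics/s7.png

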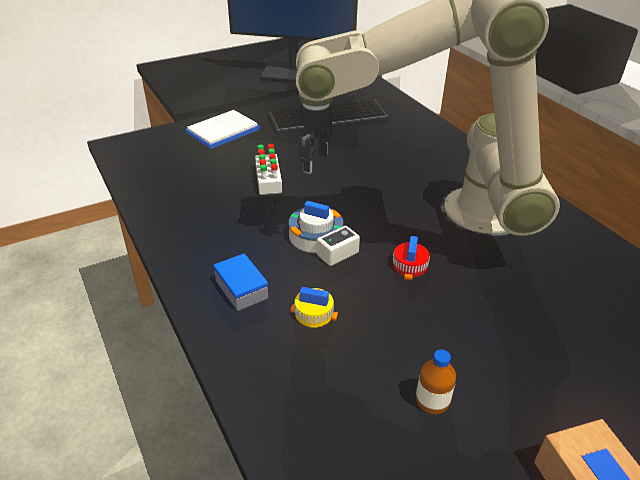

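The cartridge is locked in the dock at (316,220). The tip box, bottle and rack are where they were, and the gripper is clear.

```bash
python3 -c "
from rig import order; print(order.finish_job())"
```

```text
the job is handed in; nothing more can be done
None
```

The white cartridge is in the port and locked by itself. I gripped it by its bar, lowered it with the lugs in the slots and pushed it down to about 28 mm. I then twisted it clockwise to the stop, where the torque rose to about 2 N m, let the spring lift it, and opened the gripper. I handed the job in at about 11 s.

**Last checks:**
- **Alignment:** the bar lies at -51.6° and the line between the green marks at -51.6°. A few stray points got into the bar measurement; a second fit to the same points gave -51.75°.
- **Height:** the drum's top is at 72.5 mm, which puts the underside at about 32 mm, as expected for the locked position.
- **Clearance:** after letting go, the gripper was well clear, with no contact force.
- **Bystanders:** the tip box, bottle and rack look unmoved in the before and after scene pictures.

No check failed or disagreed.

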